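Set out the next order on the packing mat

ROBOT

A 7-joint arm with a two-finger parallel gripper is mounted at the origin on the work surface. World frame = base frame: x ahead of the robot, y to its left, z up, the work surface at z = 0. Lengths are in m, angles in rad, forces in N, time in s.
With the tool pointing down it reaches from about 0.425 to 1.025 m from the base axis. Payload 9.4 kg.
Tool frame: the origin (TCP) lies at the centre of the arm's flange, where the gripper is bolted on; the fingertips stand 186 mm ahead of it and the grasp point (between the pads) lies 167 mm ahead of it (tips_ahead is the distance from the TCP to the fingertips, in m); z points along the fingers, y is the line along which they close (so a half turn about z gives the same grasp; the last joint's range is limited). The gripper opens to 93 mm and grips with 3 to 60 N. Pads are 15 mm wide; open, the fingers measure 128 mm over their backs; the gripper's body (75 mm by 188 mm) begins 65 mm behind the grasp point.
Start: joints at [1.187, 0.599, -0.003, 1.599, 0.002, 0.943, -0.08], TCP at [0.219, -0.691, 0.405] pointing down, gripper open.
Joint ranges: [-2.57, 2.57], [-0.35, 1.97], [-1.29, 1.29], [0.11, 2.56], [-1.05, 4.19], [0.11, 1.86], [-2.63, 2.63]. Speed limits (rad/s): [2.22, 2.22, 3.01, 3.01, 3.14, 3.14, 3.14].

INTERFACE

Orientations are given as a rotation vector (axis times angle).
In Python, from plant import sense, get_image, finish_job, tips_ahead gives the robot as it stands. The module is installed in compiled form; this text tells all that it offers.
- The arm moves only by the shell command python3 -m crank 'ROWS'. ROWS is JSON, one flat list of numbers, 7 for each row, row after row: the turn, a rotation vector about the world's x, y, z in degrees, then the shift along the world's x, y, z in cm, then the opening in per cent of the stroke, from 0 (shut) to 100 (fully open). A call has 1 to 12 rows; each row shifts and turns the commanded pose from where the row before left it; what a row does not reach is not made up. A row lasts 1/10 s, in which the tool goes at most 50 mm and 8.59 degrees, less where a joint would pass 70% of its speed; a pose out of reach is approached as far as the arm can. A call is refused whole if a number of a shift passes 5 or a number of a turn 8.59, either way. A call with a gripper value outside its range is refused whole. The fingers move at their own pace and stop on an object; the grip force is fixed at half the most. Time passes only in rows, so rows that do not move let the fingers close. It gives the time, the measured TCP pose, the force, the opening and the grip force at its end, in the units of the state.
- sense(): the state, without advancing time (a new reading comes with each control period).
- get_image(name): name is "side" or "top"; returns a dict with "image" (480x640x3 uint8, red, green, blue), "mtx" (3x3 intrinsics, pixels), "dist" ([k1, k2, p1, p2, k3] as OpenCV has them; the pictures are not rectified), "view" (4x4, takes a point from world to camera coordinates). Camera axes: x right, y up, looking along -z (the intrinsics and any distortion apply to the point x, -y, -z); pixel columns grow to the right and rows downward; lengths in m; the calibration is good to about 2 mm. A picture is of the moment at which its call begins. There is no depth.
- finish_job(): hands the job in; it is judged then, once.
The state is a dict: "time_s": time; "q": joint angles; "joint_velocities": joint speeds; "effort": joint torques, N m; "ee_pos": TCP position; "eef_rot": TCP orientation; "contact_force": force on the tool from outside, world axes, zero at the start; "ft_torque": the same for the moment, N m; "opening": opening from 0.0 (shut) to 1.0 (fully open); "grip_force": force on a finger pad.
Only numpy, scipy, OpenCV 4.12 (cv2) and the standard library are available. Lean on these libraries where they do the work, as an engineer would, in place of code of your own. Each camera call takes 0.05 s, during which the arm holds its last target. There are 200 camera calls.

TASK

Set out the next order on the grey packing mat: stand the kraft gift box midway between the yellow and the blue disc, centred on the mat with its long sides along it, and lay the black tag box centred on top of the gift box, squared up with it the same way round. Lay the brown tape roll flat in the middle of the yellow disc, and stand the red thread spool upright in the middle of the blue disc. Leave the green tape roll, the black spool and the teal cup where they stand.

Things in the scene. Friction and masses are not known exactly. Their poses are not given: they have to be found in the camera images.
- gift_box_c (a point): centre of the loose kraft-brown gift box, 90 (its x axis, long) x 60 (y) x 40 mm high, with a paler band along the middle of its long direction; lies on its base, z axis up; 110 to 225 g
- tag_box_c (a point): centre of the loose flat black tag box, 64 (its x axis, long) x 45 (y) x 24 mm high, with a round white spot on top; z axis up; 50 to 100 g
- brown_tape_c (a point): centre (half-way up, on the axis) of the loose dark brown tape roll lying flat, 60 mm outer diameter, 28 mm hole, 25 mm high; z axis up along the roll's axis; about 50 to 100 g
- red_spool_c (a point): centre (half-way up, on the axis) of the loose spool of red thread standing upright, 55 mm high; red end flanges 40 mm in diameter and 4 mm thick, red thread 35 mm in diameter between them, a small white spot on top; z axis up; about 40 to 85 g
- mat: the grey packing mat, fixed to the table, 300 (its x axis, long, lying roughly from the robot's left to right) x 100 (y) x 3 mm thick; origin at the middle of its underside, on the table top (z = 0)
- yellow_disc: yellow disc fixed on the mat's top near one end (which end varies), 80 mm in diameter, 2 mm thick, its centre 105 mm from the mat's middle along the mat's length; origin at the centre of its underside (3 mm above the table), its top 5 mm above the table
- blue_disc: blue disc fixed on the mat's top near the other end, 80 mm in diameter, 2 mm thick, its centre 105 mm from the mat's middle along the mat's length; origin at the centre of its underside (3 mm above the table), its top 5 mm above the table
- green_tape_c (a point): centre of a green tape roll of the same size as the brown one (60 mm diameter, 25 mm high); loose bystander, to be left alone
- black_spool_c (a point): centre of a spool of black thread of the same size as the red one (40 mm diameter, 55 mm high); loose bystander, to be left alone
- cup: teal round cup, 68 mm wide at the rim, 70 mm high; origin at the centre of its underside; loose bystander, to be left alone
Mind the look-alikes: they are no part of the job. Of the things like the part that bears green_tape_c, leave any that is pink; of the rest the smaller one is meant. Of the things that look like the part that bears gift_box_c, take the one that is nearest to the robot's base at the start.

How it is judged:
At the end, for the whole second after the job is handed in: Gift box flat on the mat, tag box flat on the gift box, brown tape flat on the yellow disc, red spool upright on the blue disc, each within 12 mm of centre; boxes within 11 degrees of mat and of each other; all released, at rest. Bystanders upright, within 30 mm of their starts (horizontal distance between gift_box_c and mat below 0.012 m and angle between the x axis of gift_box_c and the x axis of mat, either way round below 0.2 rad and angle between each of gift_box_c, tag_box_c, brown_tape_c, red_spool_c's own z axis and vertical below 0.1 rad and height (world z) of gift_box_c below 0.03 m and horizontal distance between tag_box_c and gift_box_c below 0.012 m and angle between the x axis of tag_box_c and the x axis of gift_box_c, either way round below 0.2 rad and z of tag_box_c in the frame of gift_box_c between 0.028 and 0.036 m and horizontal distance between brown_tape_c and yellow_disc below 0.012 m and height (world z) of brown_tape_c below 0.023 m and horizontal distance between red_spool_c and blue_disc below 0.012 m and height (world z) of red_spool_c below 0.038 m and linear speed of each of gift_box, tag_box, brown_tape, red_spool below 0.01 m/s and angular speed of each of gift_box, tag_box, brown_tape, red_spool below 0.1 rad/s and distance of each of green_tape_c, black_spool_c, cup from where it was at the start of the episode below 0.03 m and angle between each of green_tape_c, black_spool_c, cup's own z axis and vertical below 0.15 rad); the robot touches nothing.
It fails at once if a bystander (green tape roll, black spool or teal cup) is moved by more than 30 mm (distance of any of green_tape_c, black_spool_c, cup from where it was at the start of the episode above 0.03 m).
It also fails if it takes over 104 s, if anything falls off the work surface, if the arm or the gripper's body presses on something with over 40 N, if the wrist force passes 120 N, or if a joint passes its speed limit or range.

## Working session

There is one attempt and no reset: what is moved stays moved. The work goes in short steps, Python scripts to look and compute and a shell command to move; the robot and the scene stay as the last step left them, time stands still between calls to the robot, and variables do not carry over. Pictures are saved under pics/ and viewed, at most 14 in all, crops included, and the job is handed in when it is done.

```bash
mkdir -p pics
python3 - <<'E'
from plant import *
import cv2
print(sense(), tips_ahead)
for n in("top","side"):
    d=get_image(n); cv2.imwrite(f"pics/{n}0.png",d["image"][:,:,::-1]); print(n,d["mtx"].tolist(),d["dist"],d["view"].round(4).tolist())
E
```

```text
{'time_s': 0.0, 'q': array([ 1.1872872 ,  0.60011833, -0.00251965,  1.60014343,  0.00183274,
        0.94290037, -0.07979637]), 'joint_velocities': array([-3.15210489e-04, -6.72829578e-05, -1.44592378e-03,  3.19245837e-03,
        9.52969802e-05, -1.77199332e-03,  1.16136958e-04]), 'effort': array([ 8.37328935e-05, -7.65068364e+01,  1.49800278e+00, -2.52349806e+01,
       -5.24074829e-02,  1.69984176e-02,  1.74869188e-04]), 'ee_pos': array([ 0.21889188, -0.69094813,  0.40386017]), 'eef_rot': array([-3.10319113e+00, -4.79911805e-01,  6.58128737e-04]), 'contact_force': array([ 0.03500066, -0.23701767, -0.49838379]), 'ft_torque': array([ 0.00028791, -0.01007433, -0.00620962]), 'grip_force': 0.0, 'opening': 1.0000591867774709} 0.1861
top [[577.6032907073346, 0.0, 331.4995485179632], [0.0, 577.6032907073346, 239.1824832525199], [0.0, 0.0, 1.0]] [-0.01311026  0.          0.          0.          0.        ] [[0.0201, -0.9998, 0.0075, -0.0066], [0.9935, 0.0208, 0.1116, -0.5459], [-0.1117, 0.0052, 0.9937, -1.5907], [0.0, 0.0, 0.0, 1.0]]
side [[471.26833682731615, 0.0, 324.1693938569528], [0.0, 471.26833682731615, 243.1807029957817], [0.0, 0.0, 1.0]] [-0.06435475  0.          0.          0.          0.        ] [[-0.7493, -0.6621, 0.0114, 0.3985], [0.4528, -0.4996, 0.7385, -0.2738], [-0.4833, 0.5585, 0.6741, -0.8167], [0.0, 0.0, 0.0, 1.0]]
```

View pics/top0.png

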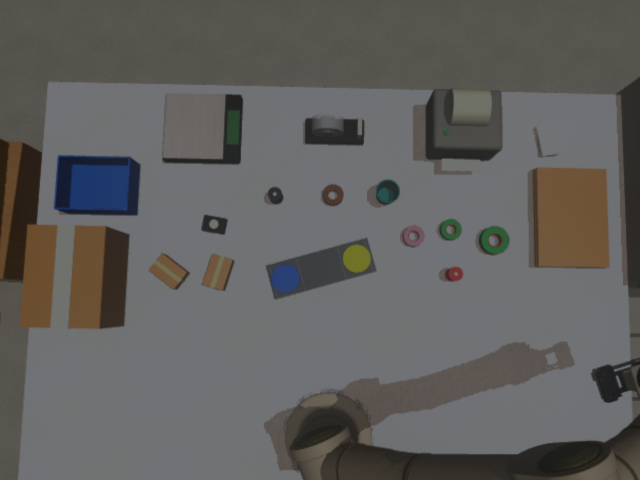

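View pics/side0.png

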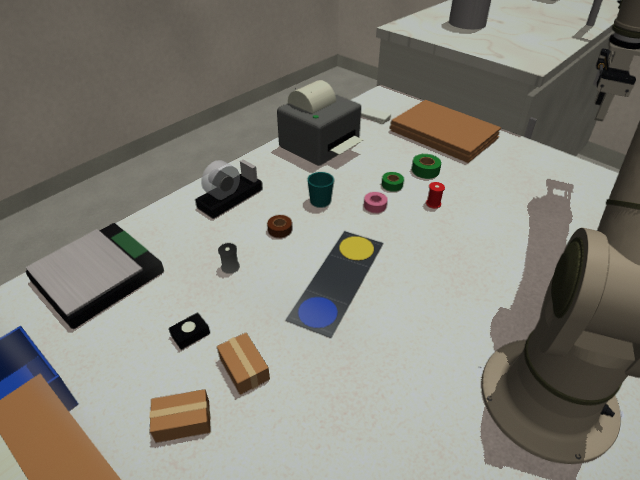

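The top view shows the yellow disc at (357,258), blue disc (285,278), and two small kraft boxes at (217,272) and (168,271); the first is nearer the base, so it is the one to take. The tag box is at (214,224), brown tape (333,195), red spool (455,273), black spool (275,195), cup (388,192), and the small green roll (451,230). The side view shows all of these too.

```bash
cat > h.py <<'E'
import numpy as np, cv2
from plant import *
def ray(d,uv):
    p=cv2.undistortPoints(np.float64([[uv]]),d["mtx"],d["dist"])[0,0]
    R=d["view"][:3,:3]; t=d["view"][:3,3]
    v=R.T@np.array([p[0],-p[1],-1]); return -R.T@t, v/np.linalg.norm(v)
def plane(d,uv,z):
    c,v=ray(d,uv); return c+v*(z-c[2])/v[2]
def tri(r):
    A=sum(np.eye(3)-np.outer(v,v) for c,v in r); b=sum((np.eye(3)-np.outer(v,v))@c for c,v in r)
    return np.linalg.solve(A,b)
def proj(d,P):
    p=d["view"][:3,:3]@np.array(P)+d["view"][:3,3]
    return cv2.projectPoints(np.float64([[p[0],-p[1],-p[2]]]),np.zeros(3),np.zeros(3),d["mtx"],d["dist"])[0][0,0]
H=lambda im:cv2.cvtColor(im,cv2.COLOR_RGB2HSV)
RNG={ # hsv lo,hi
 'kraft':((8,90,60),(24,255,255)),'brown':((0,80,20),(14,255,140)),'red':((0,150,60),(6,255,255)),'red2':((172,150,60),(180,255,255)),
 'yellow':((25,150,60),(34,255,255)),'blue':((108,130,60),(125,255,255)),'dark':((0,0,0),(180,255,70)),'green':((50,120,30),(75,255,255)),'teal':((80,80,20),(100,255,255)),'white':((0,0,130),(180,60,255))}
def blob(d,col,uv,rad=25,fill=True):
    m=np.zeros(d["image"].shape[:2],np.uint8)
    for k in RNG:
        if k==col or k==col+'2': m|=cv2.inRange(H(d["image"]),*RNG[k])
    w=np.zeros_like(m); cv2.circle(w,tuple(int(round(x)) for x in uv),rad,255,-1); m&=w
    m=cv2.morphologyEx(m,cv2.MORPH_CLOSE,np.ones((5,5),np.uint8)) if fill else m
    cs=cv2.findContours(m,cv2.RETR_EXTERNAL,cv2.CHAIN_APPROX_NONE)[0]
    return max(cs,key=cv2.contourArea) if cs else None
def cen(c):
    M=cv2.moments(c); return np.array([M['m10'],M['m01']])/M['m00']
E
python3 - <<'E'
from h import *
T=get_image("top");S=get_image("side")
for n,col,a,b,ra,rb in [('yel','yellow',(357,258),(356,248),25,30),('blue','blue',(285,278),(319,312),25,35),('gift','kraft',(217,272),(243,362),24,38),
 ('tag','dark',(214,224),(189,330),20,28),('brown','brown',(333,195),(280,226),17,20),('red','red',(455,273),(435,195),14,20),('black','dark',(275,195),(229,257),14,24),('green','green',(451,230),(393,181),16,16),('cup','teal',(388,192),(320,189),20,24)]:
    ca=blob(T,col,a,ra);cb=blob(S,col,b,rb)
    print(n,cv2.contourArea(ca),cv2.contourArea(cb),cen(ca).round(1),cen(cb).round(1),tri([ray(T,cen(ca)),ray(S,cen(cb))]).round(4),[plane(T,cen(ca),z)[:2].round(4).tolist() for z in(0.005,.0125,.02,.0275)], plane(S,cen(cb),.02)[:2].round(4))
# box orientation: top-view rects
for n,col,uv,r,z in [('gift','kraft',(217,272),24,.03),('tag','dark',(214,224),20,.02)]:
    c=blob(T,col,uv,r); P=np.float32([plane(T,p[0].astype(float),z)[:2] for p in c])*1000
    print(n,cv2.minAreaRect(P),cv2.boxPoints(cv2.minAreaRect(P)).round().tolist())
v=[cv2.resize(T["image"][140:320,140:480],None,fx=2.3,fy=2.3,interpolation=2)]
cv2.imwrite("pics/c1.png",v[0][:,:,::-1])
E
```

```text
yel 524.0 590.5 [356.2 258.1] [356.3 247.9] [ 0.4946 -0.0674  0.0072] [[0.4961, -0.0667], [0.4955, -0.0663], [0.4949, -0.066], [0.4943, -0.0656]] [ 0.4853 -0.057 ]
blue 562.0 875.0 [284.9 277.9] [317.6 311.6] [0.4343 0.1328 0.0081] [[0.4357, 0.134], [0.4354, 0.1334], [0.4351, 0.1329], [0.4348, 0.1323]] [0.4265 0.1392]
gift 613.5 1829.0 [217.2 271.7] [243.3 362.8] [0.4461 0.3202 0.0248] [[0.4494, 0.3262], [0.449, 0.3247], [0.4486, 0.3233], [0.4483, 0.3219]] [0.4464 0.3165]
tag 340.5 821.5 [214.  224.2] [189.  330.7] [0.5825 0.338  0.0143] [[0.5848, 0.3411], [0.5838, 0.3396], [0.5827, 0.3381], [0.5817, 0.3366]] [0.577  0.3389]
brown 282.0 428.5 [332.5 194.4] [279.3 225.8] [0.6753 0.0032 0.0156] [[0.6786, 0.0042], [0.6771, 0.0043], [0.6757, 0.0043], [0.6742, 0.0044]] [0.6699 0.0059]Traceback (most recent call last):
  File "<stdin>", line 6, in <module>
cv2.error: OpenCV(4.12.0) /io/opencv/modules/imgproc/src/shapedescr.cpp:315: error: (-215:Assertion failed) npoints >= 0 && (depth == CV_32F || depth == CV_32S) in function 'contourArea'
```

```bash
sed -i "s/'red':((0,150,60),(6,255,255))/'red':((0,130,40),(8,255,255))/" h.py
python3 - <<'E'
from h import *
T=get_image("top");S=get_image("side")
print([H(T["image"])[y,x].tolist() for x,y in((455,273),(457,275),(275,197),(451,222),(388,192),(300,272),(330,270))],[H(S["image"])[y,x].tolist() for x,y in((435,195),(436,202),(229,262),(393,185),(320,189))])
for n,col,a,b,ra,rb in [('red','red',(455,273),(435,195),14,20),('black','dark',(275,195),(229,257),14,24),('green','green',(451,230),(393,181),16,16),('cup','teal',(388,192),(320,189),20,24)]:
    ca=blob(T,col,a,ra);cb=blob(S,col,b,rb)
    if ca is None or cb is None: print(n,ca is None,cb is None);continue
    print(n,cv2.contourArea(ca),cv2.contourArea(cb),cen(ca).round(1),cen(cb).round(1),tri([ray(T,cen(ca)),ray(S,cen(cb))]).round(4),[plane(T,cen(ca),z)[:2].round(4).tolist() for z in(0.0125,.0275)])
for n,col,uv,r,z in [('gift','kraft',(217,272),24,.03),('tag','dark',(214,224),20,.02),('mat','dark',(321,268),70,.003)]:
    c=blob(T,col,uv,r); P=np.float32([plane(T,p[0].astype(float),z)[:2] for p in c])*1000
    print(n,cv2.minAreaRect(P),cv2.boxPoints(cv2.minAreaRect(P)).round().tolist())
v=[cv2.resize(T["image"][140:320,140:480],None,fx=2.3,fy=2.3,interpolation=2)]
cv2.imwrite("pics/c1.png",v[0][:,:,::-1])
E
```

```text
[[15, 14, 112], [1, 95, 113], [105, 11, 47], [65, 126, 91], [88, 115, 71], [110, 11, 70], [105, 16, 65]] [[0, 218, 76], [0, 219, 77], [30, 15, 51], [64, 184, 47], [87, 205, 36]]
red 110.5 305.5 [455.1 273.3] [435.  194.5] [ 0.4561 -0.3435  0.0289] [[0.4582, -0.3466], [0.4573, -0.3433]]
black 173.5 416.0 [275.  195.2] [228.4 257.6] [0.6664 0.1658 0.0319] [[0.6711, 0.1686], [0.6683, 0.1672]]
green 264.5 304.5 [450.5 229. ] [392.2 181. ] [ 0.5827 -0.334   0.0159] [[0.5842, -0.3341], [0.5822, -0.3309]]
cup 227.0 692.0 [384.6 193.9] [320.2 188.2] [ 0.6734 -0.1421  0.0498] [[0.6818, -0.1449], [0.6789, -0.1435]]
gift ((448.12762451171875, 321.1236572265625), (59.5284309387207, 87.10626983642578), 73.9701156616211) [[398.0, 305.0], [482.0, 280.0], [498.0, 338.0], [414.0, 362.0]]
tag ((582.468017578125, 337.8708190917969), (67.5032730102539, 45.85149383544922), 81.673828125) [[555.0, 308.0], [600.0, 301.0], [610.0, 368.0], [565.0, 375.0]]
mat ((465.9103088378906, 33.83607482910156), (96.08541107177734, 295.82659912109375), 16.593708038330078) [[378.0, 162.0], [462.0, -122.0], [554.0, -94.0], [470.0, 189.0]]
```

View pics/c1.png

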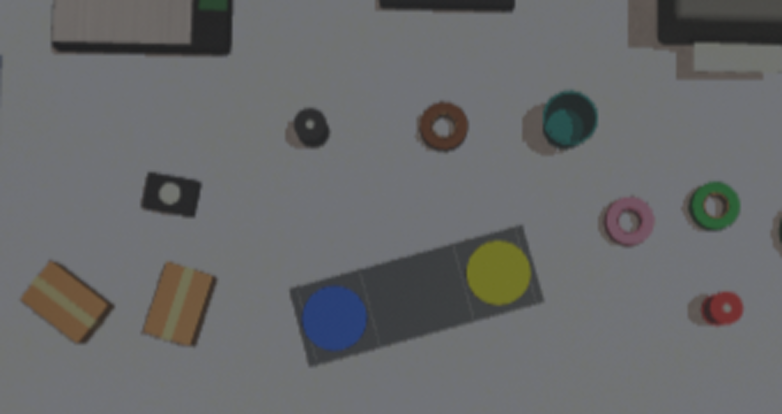

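Crop confirms the masks: blue disc left, yellow right on the mat, and the gift box long axis runs about 164°. Going first to the red spool, with the fingers closing across the mat (~16.6°).

```bash
cat > go.py <<'E'
import sys,numpy as np
from plant import sense
from scipy.spatial.transform import Rotation as R
s=sense();p=s["ee_pos"];M=R.from_rotvec(s["eef_rot"]).as_matrix()
yaw=np.degrees(np.arctan2(M[1,1],M[0,1]))
print("t",round(s["time_s"],2),"pos",p.round(4),"yaw %.1f"%yaw,"toolz",M[:,2].round(3),"F",s["contact_force"].round(1),"op %.3f"%s["opening"],"grip %.1f"%s["grip_force"],"q",s["q"].round(2))
if len(sys.argv)>1:
    x,y,z,a=map(float,sys.argv[1:5]);print("d cm",((np.array([x,y,z])-p)*100).round(2),"turn",round((a-yaw+90)%180-90,1))
E
python3 -m crank '[0,0,7.4,2,2.9,-0.9,100, 0,0,7.4,2,2.9,-0.9,100, 0,0,7.4,2,2.9,-0.9,100, 0,0,7.4,2,2.9,-0.9,100, 0,0,7.4,2,2.9,-0.9,100, 0,0,7.4,2,2.9,-0.9,100, 0,0,7.4,2,2.9,-0.9,100, 0,0,7.4,2,2.9,-0.9,100, 0,0,7.4,2,2.9,-0.9,100, 0,0,7.4,2,2.9,-0.9,100, 0,0,7.4,2,2.9,-0.9,100, 0,0,7.4,2,2.9,-0.9,100]'
python3 go.py .457 -.344 .225 16.6
```

```text
time_s: 1.5
ee_pos: [0.4596, -0.3421, 0.2965]
eef_rot: [1.876, 2.519, 0.0]
contact_force: [-0.3, -0.6, 0.4]
opening: 1.0
grip_force: 0.0
t 1.5 pos [ 0.4596 -0.3421  0.2965] yaw 16.7 toolz [ 0. -0. -1.] F [-0.3 -0.6  0.4] op 1.000 grip 0.0 q [ 0.81  0.59 -0.39  2.03  0.39  0.59  0.45]
d cm [-0.26 -0.19 -7.15] turn -0.1
```

```bash
python3 -m crank '[0,0,0,-0.26,-0.19,-2,100, 0,0,0,0,0,-3,100, 0,0,0,0,0,-3,100, 0,0,0,0,0,-2.1,100, 0,0,0,0,0,0,100, 0,0,0,0,0,0,100]'
python3 go.py .457 -.344 .195 16.6
python3 - <<'E'
from h import *
d=get_image("side"); c=d["image"][110:260,340:540]; cv2.imwrite("pics/r1.png",cv2.resize(c,None,fx=3.5,fy=3.5,interpolation=2)[:,:,::-1])
E
```

```text
time_s: 2.1
ee_pos: [0.4566, -0.345, 0.1959]
eef_rot: [-1.882, -2.515, 0.0]
contact_force: [0.0, 0.3, 0.2]
opening: 1.004
grip_force: 0.0
t 2.1 pos [ 0.4566 -0.345   0.1959] yaw 16.4 toolz [-0.  0. -1.] F [0.  0.3 0.2] op 1.004 grip 0.0 q [ 0.73  0.73 -0.27  2.08  0.49  0.39  0.35]
d cm [ 0.04  0.1  -0.09] turn 0.2
```

View pics/r1.png

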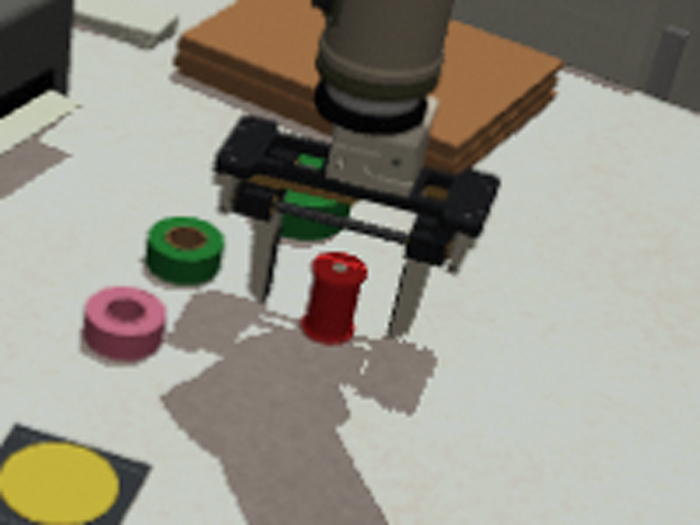

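The spool stands between the two fingers (crop (335,300)), centred well; closing.

```bash
python3 -m crank '[0,0,0,0,0,0,0, 0,0,0,0,0,0,0, 0,0,0,0,0,0,0, 0,0,0,0,0,0,0, 0,0,0,0,0,0,0, 0,0,0,0,0,0,0, 0,0,0,0,0,0,0, 0,0,0,0,0,0,0, 0,0,0,0,0,0,0, 0,0,0,0,0,0,0]'
python3 go.py .435 .1335 .30 16.6
```

```text
time_s: 3.15
ee_pos: [0.4564, -0.345, 0.1957]
eef_rot: [-1.882, -2.515, 0.0]
contact_force: [-0.6, 0.4, -0.1]
opening: 0.411
grip_force: 30.0
t 3.15 pos [ 0.4564 -0.345   0.1957] yaw 16.4 toolz [-0. -0. -1.] F [-0.6  0.4 -0.1] op 0.411 grip 30.0 q [ 0.73  0.74 -0.27  2.08  0.49  0.39  0.35]
d cm [-2.14 47.85 10.43] turn 0.2
```

```bash
python3 -m crank '[0,0,0,0,0,2,0, 0,0,0,0,0,4,0, 0,0,0,1,3,4,0, 0,0,0,1,4.5,0,0, 0,0,0,1,4.5,0,0, 0,0,0,0,4.5,0,0, 0,0,0,0,4.5,0,0, 0,0,0,0,4.5,0,0, 0,0,0,-1,4.5,0,0, 0,0,0,-1,4.5,0,0, 0,0,0,-1,4.5,0,0, 0,0,0,-1,4.5,0,0]'
python3 -m crank '[0,0,0,-1.1,4.3,-2,0, 0,0,0,0,0,-3,0, 0,0,0,0,0,0,0, 0,0,0,0,0,0,0, 0,0,0,0,0,0,0]'
python3 go.py .435 .1335 .2015 16.6
python3 - <<'E'
from h import *
d=get_image("top"); c=d["image"][200:330,220:400]; cv2.imwrite("pics/r2.png",cv2.resize(c,None,fx=4,fy=4,interpolation=2)[:,:,::-1])
T=d;S=get_image("side")
for D,uv,r in((T,proj(T,(.435,.1335,.08)),22),(S,proj(S,(.435,.1335,.08)),30)):
    c=blob(D,'red',uv,r); print(uv.round(),None if c is None else (cen(c).round(1),cv2.contourArea(c)))
E
```

```text
time_s: 4.35
ee_pos: [0.4455, 0.091, 0.295]
eef_rot: [1.882, 2.515, 0.0]
contact_force: [0.8, 0.5, -1.3]
opening: 0.419
grip_force: 30.0
time_s: 4.85
ee_pos: [0.4355, 0.1314, 0.2458]
eef_rot: [1.884, 2.513, 0.0]
contact_force: [0.2, -0.2, -0.6]
opening: 0.416
grip_force: 30.0
t 4.85 pos [0.4355 0.1314 0.2458] yaw 16.3 toolz [ 0.001 -0.    -1.   ] F [ 0.2 -0.2 -0.6] op 0.416 grip 30.0 q [-0.28  0.57 -0.2   2.33  0.41  0.27 -0.56]
d cm [-0.05  0.21 -4.43] turn 0.3
[283. 277.] None
[316. 287.] (array([314.8, 287.7]), 480.0)
```

View pics/r2.png

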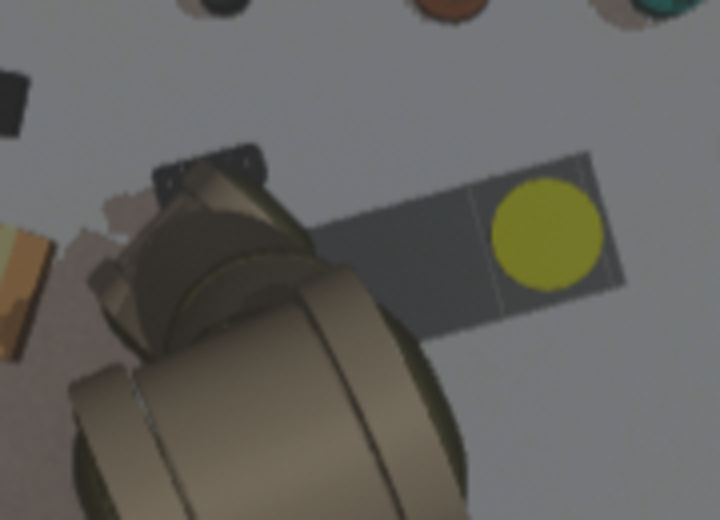

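The arm hides the spot from above. The side view puts the spool at (315,288), against (316,287) predicted. Lowering and releasing.

```bash
python3 -m crank '[0,0,0,-0.05,0.2,-1.5,0, 0,0,0,0,0,-1.5,0, 0,0,0,0,0,-1,0, 0,0,0,0,0,-0.4,0, 0,0,0,0,0,0,0, 0,0,0,0,0,0,0]'
python3 go.py .435 .1335 .2007 16.6
```

```text
time_s: 5.55
ee_pos: [0.4348, 0.1342, 0.2013]
eef_rot: [1.883, 2.515, 0.0]
contact_force: [-0.5, 0.3, -0.8]
opening: 0.411
grip_force: 30.0
t 5.55 pos [0.4348 0.1342 0.2013] yaw 16.4 toolz [ 0.  0. -1.] F [-0.5  0.3 -0.8] op 0.411 grip 30.0 q [-0.35  0.66 -0.1   2.35  0.47  0.14 -0.61]
d cm [ 0.02 -0.07 -0.06] turn 0.2
```

```bash
python3 -m crank '[0,0,0,0,0,-0.05,100, 0,0,0,0,0,0,100, 0,0,0,0,0,0,100, 0,0,0,0,0,0,100, 0,0,0,0,0,0,100, 0,0,0,0,0,0,100, 0,0,0,0,0,3,100, 0,0,0,0,0,4,100, 0,0,0,1,-1,3,100, 0,0,0,3.7,-2,0,100, 0,0,0,3.7,-2,0,100, 0,0,0,3.7,-2,0,100]'
python3 -m crank '[0,0,0,4,-2,0,100, 0,0,0,4,-2,0,100, 0,0,0,4,-2,0,100, 0,0,0,0,0,0,100, 0,0,0,0,0,0,100, 0,0,0,0,0,0,100]'
python3 go.py .676 .004 .192 16.6
python3 - <<'E'
from h import *
S=get_image("side");T=get_image("top")
cb=blob(S,'red',proj(S,(.435,.1335,.0325)),30);print(cen(cb),proj(S,(.435,.1335,.0325)))
ca=blob(T,'red',proj(T,(.435,.1335,.0325)),16)
if ca is not None: print(cen(ca),proj(T,(.435,.1335,.0325)),tri([ray(T,cen(ca)),ray(S,cen(cb))]),plane(T,cen(ca),.0325))
E
```

```text
time_s: 6.75
ee_pos: [0.5568, 0.0633, 0.3011]
eef_rot: [1.882, 2.515, 0.001]
contact_force: [-0.6, -0.2, 0.0]
opening: 1.002
grip_force: 0.0
time_s: 7.35
ee_pos: [0.6746, 0.0052, 0.3001]
eef_rot: [-1.88, -2.515, 0.001]
contact_force: [-1.1, -0.7, 0.6]
opening: 0.999
grip_force: 0.0
t 7.35 pos [0.6746 0.0052 0.3001] yaw 16.4 toolz [-0.001  0.    -1.   ] F [-1.1 -0.7  0.6] op 0.999 grip 0.0 q [ 0.14  0.68 -0.37  1.79  0.34  0.74 -0.12]
d cm [  0.14  -0.12 -10.81] turn 0.2
[316.06118881 297.81526807] [316.33414871 303.64761107]
[281.55426357 277.71705426] [284.3776128  277.76928511] [0.43286382 0.1386427  0.05628525] [0.43498334 0.14135203 0.0325    ]
```

Run:
```python
from h import *
S=get_image("side");T=get_image("top")
a=cv2.resize(T["image"][220:310,240:400],(640,360),interpolation=2)
b=cv2.resize(S["image"][210:350,250:400],(386,360),interpolation=2)
cv2.imwrite("pics/r3.png",cv2.resize(np.hstack([a,b]),(780,274))[:,:,::-1])
```

```text
(no output)
```

View pics/r3.png

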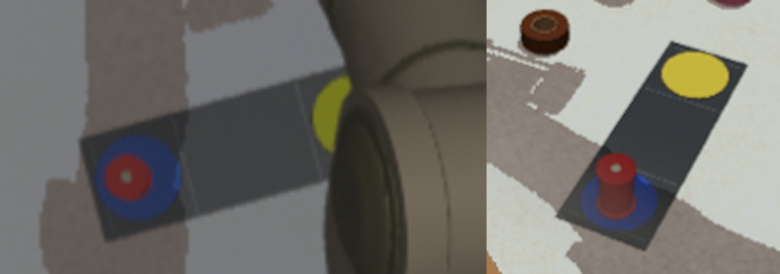

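The spool stands upright on the blue disc, maybe ~5 mm off toward the left; I'll recheck when the arm is out of the way. Now the brown roll.

```bash
python3 -m crank '[0,0,0,0.14,-0.1,-3,100, 0,0,0,0,0,-3,100, 0,0,0,0,0,-3,100, 0,0,0,0,0,-1.8,100, 0,0,0,0,0,0,100, 0,0,0,0,0,0,0, 0,0,0,0,0,0,0, 0,0,0,0,0,0,0, 0,0,0,0,0,0,0, 0,0,0,0,0,0,0, 0,0,0,0,0,0,0, 0,0,0,0,0,0,0]'
python3 go.py .495 -.067 .30 16.6
```

```text
time_s: 8.75
ee_pos: [0.6771, 0.0032, 0.1932]
eef_rot: [1.882, 2.514, -0.0]
contact_force: [-2.5, -1.0, 7.1]
opening: 0.642
grip_force: 30.0
t 8.75 pos [0.6771 0.0032 0.1932] yaw 16.4 toolz [ 0. -0. -1.] F [-2.5 -1.   7.1] op 0.642 grip 30.0 q [ 0.1   0.81 -0.3   1.83  0.42  0.56 -0.18]
d cm [-18.21  -7.02  10.68] turn 0.2
```

```bash
python3 -m crank '[0,0,0,0,0,2,0, 0,0,0,0,0,4,0, 0,0,0,-2,-1,2,0, 0,0,0,-4,-1.5,0,0, 0,0,0,-4,-1.5,0,0, 0,0,0,-4,-1.5,0,0, 0,0,0,-4.2,-1.5,-2,0, 0,0,0,0,0,-2,0, 0,0,0,0,0,0,0, 0,0,0,0,0,0,0, 0,0,0,0,0,0,0]'
python3 go.py .495 -.067 .1985 16.6
python3 - <<'E'
from h import *
S=get_image("side");T=get_image("top")
p=proj(S,(.495,-.067,.058)); cb=blob(S,'brown',p,24);print(cen(cb),p,cv2.contourArea(cb))
q=proj(S,(.435,.1335,.0325));ca=blob(T,'red',proj(T,(.435,.1335,.0325)),16);cb=blob(S,'red',q,30);
print(cen(cb),q,cv2.contourArea(cb))
if ca is not None: print(cen(ca),cv2.contourArea(ca),tri([ray(T,cen(ca)),ray(S,cen(cb))]))
b=cv2.resize(S["image"][200:350,250:420],None,fx=4,fy=4,interpolation=2);cv2.imwrite("pics/b1.png",b[:,:,::-1])
E
```

```text
time_s: 9.85
ee_pos: [0.4963, -0.0661, 0.2331]
eef_rot: [1.881, 2.515, 0.002]
contact_force: [-0.2, 0.3, -1.5]
opening: 0.641
grip_force: 30.0
t 9.85 pos [ 0.4963 -0.0661  0.2331] yaw 16.4 toolz [ 0.002  0.    -1.   ] F [-0.2  0.3 -1.5] op 0.641 grip 30.0 q [ 0.2   0.63 -0.26  2.23  0.48  0.33 -0.18]
d cm [-0.13 -0.09 -3.46] turn 0.2
[354.94731296 231.70179136] [356.61569275 231.26614414] 474.5
[316.06060606 296.35435993] [316.33414871 303.64761107] 269.5
[281.51621271 277.74837873] 128.5 [0.43273712 0.13851553 0.06051162]
```

View pics/b1.png

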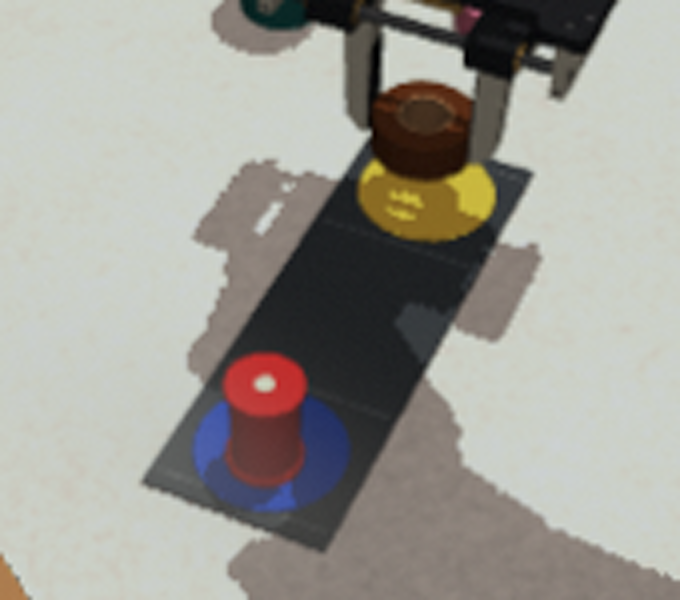

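The roll is held flat over the yellow disc, about 2 mm to the left. The spool is ~6 mm off the blue centre (too far in +y) and gets a small correction later. Lowering the roll.

```bash
python3 -m crank '[0,0,0,-0.2,-0.1,-1.5,0, 0,0,0,0,0,-1.5,0, 0,0,0,0,0,-0.4,0, 0,0,0,0,0,-0.1,0, 0,0,0,0,0,0,0, 0,0,0,0,0,0,100, 0,0,0,0,0,0,100, 0,0,0,0,0,0,100, 0,0,0,0,0,0,100, 0,0,0,0,0,0,100, 0,0,0,0,0,3,100, 0,0,0,0,0,4,100]'
python3 go.py .433 .1385 .30 16.6
```

```text
time_s: 11.15
ee_pos: [0.4927, -0.0673, 0.2668]
eef_rot: [-1.879, -2.513, 0.003]
contact_force: [0.4, -0.2, 0.6]
opening: 1.003
grip_force: 0.0
t 11.15 pos [ 0.4927 -0.0673  0.2668] yaw 16.4 toolz [-0.004  0.    -1.   ] F [ 0.4 -0.2  0.6] op 1.003 grip 0.0 q [ 0.26  0.57 -0.33  2.22  0.44  0.42 -0.15]
d cm [-5.97 20.58  3.32] turn 0.2
```

```bash
python3 -m crank '[0,0,0,1,0,4,100, 0,0,5.7,1,4,2,100, 0,0,5.7,1,4,0,100, 0,0,5.7,0,4.3,0,100, 0,0,5.7,0,4.3,0,100, 0,0,5.7,0,4.3,0,100, 0,0,5.7,0,4.3,0,100, 0,0,5.7,-2,4.3,0,100, 0,0,5.7,-2,4.3,0,100, 0,0,5.7,-2,4,0,100, 0,0,5.7,-1.5,1,0,100]'
python3 -m crank '[0,0,0,0,0,0,100, 0,0,0,0,0,0,100, 0,0,0,0,0,0,100]'
python3 go.py .448 .321 .30 73.5
python3 - <<'E'
from h import *
S=get_image("side");T=get_image("top")
for n,col,t,ra,rb in[('red','red',(.433,.138,.0325),16,30),('brown','brown',(.4946,-.0674,.0175),16,24),('yel','yellow',(.4946,-.0674,.005),25,30),('blue','blue',(.4343,.1328,.005),25,35)]:
    ca=blob(T,col,proj(T,t),ra);cb=blob(S,col,proj(S,t),rb);
    print(n,cv2.contourArea(ca),cv2.contourArea(cb),cen(ca),tri([ray(T,cen(ca)),ray(S,cen(cb))]).round(4),plane(T,cen(ca),t[2]).round(4),plane(S,cen(cb),t[2]).round(4))
a=cv2.resize(T["image"][230:310,250:400],(600,320),interpolation=2)
b=cv2.resize(S["image"][210:430,190:400],(600,628),interpolation=2)[:320*2]
b=cv2.resize(b,None,fx=.5,fy=.5)
cv2.imwrite("pics/g1.png",cv2.resize(np.hstack([a,np.pad(b,((0,320-b.shape[0]),(0,0),(0,0)))]),(795,283))[:,:,::-1])
E
```

```text
time_s: 12.25
ee_pos: [0.4459, 0.3249, 0.3279]
eef_rot: [-0.44, -3.11, -0.005]
contact_force: [-0.7, -0.9, 0.3]
opening: 0.998
grip_force: 0.0
time_s: 12.55
ee_pos: [0.449, 0.3192, 0.3273]
eef_rot: [0.46, 3.107, -0.001]
contact_force: [0.4, -0.3, 0.1]
opening: 0.995
grip_force: 0.0
t 12.55 pos [0.449  0.3192 0.3273] yaw 73.2 toolz [ 0.    -0.001 -1.   ] F [ 0.4 -0.3  0.1] op 0.995 grip 0.0 q [-0.26  0.58 -0.67  2.04  0.55  0.71 -0.  ]
d cm [-0.1   0.18 -2.73] turn 0.3Traceback (most recent call last):
  File "<stdin>", line 5, in <module>
cv2.error: OpenCV(4.12.0) /io/opencv/modules/imgproc/src/shapedescr.cpp:315: error: (-215:Assertion failed) npoints >= 0 && (depth == CV_32F || depth == CV_32S) in function 'contourArea'
```

The arm hides part of the view here; picking the gift box first and checking later.

```bash
python3 -m crank '[0,0,0.3,-0.1,0.2,-3,100, 0,0,0,0,0,-4,100, 0,0,0,0,0,-3.5,100, 0,0,0,0,0,-2.8,100, 0,0,0,0,0,0,100, 0,0,0,0,0,0,0, 0,0,0,0,0,0,0, 0,0,0,0,0,0,0, 0,0,0,0,0,0,0, 0,0,0,0,0,0,0, 0,0,0,0,0,0,0, 0,0,0,0,0,0,0]'
python3 go.py .4646 .0327 .31 16.6
```

```text
time_s: 13.85
ee_pos: [0.4473, 0.322, 0.1953]
eef_rot: [0.447, 3.108, -0.0]
contact_force: [-0.4, -2.2, 8.6]
opening: 0.64
grip_force: 30.0
t 13.85 pos [0.4473 0.322  0.1953] yaw 73.6 toolz [ 0.001 -0.    -1.   ] F [-0.4 -2.2  8.6] op 0.640 grip 30.0 q [-0.42  0.75 -0.46  2.12  0.79  0.44 -0.22]
d cm [  1.73 -28.93  11.47] turn -57.0
```

```bash
python3 -m crank '[0,0,0,0,0,2,0, 0,0,0,0,0,4,0, 0,0,-5.7,1,-2,4,0, 0,0,-5.7,1,-3,1.5,0, 0,0,-5.7,1,-3.5,0,0, 0,0,-5.7,0,-3.5,0,0, 0,0,-5.7,0,-3.5,0,0, 0,0,-5.7,0,-3.5,0,0, 0,0,-5.7,0,-3.5,0,0, 0,0,-5.7,0,-3.5,0,0, 0,0,-5.7,0,-2,0,0, 0,0,-5.7,-1.3,-1,0,0]'
python3 -m crank '[0,0,0,0,0,-3,0, 0,0,0,0,0,-2.5,0, 0,0,0,0,0,0,0, 0,0,0,0,0,0,0]'
python3 go.py .4646 .0327 .1988 16.6
python3 - <<'E'
from h import *
S=get_image("side")
b=cv2.resize(S["image"][190:340,250:420],None,fx=4,fy=4,interpolation=2);cv2.imwrite("pics/g2.png",b[:,:,::-1])
s=sense()["ee_pos"]; p=proj(S,(s[0],s[1],s[2]-.175));print(p,(p-(250,190))*4)
E
```

```text
time_s: 15.05
ee_pos: [0.4649, 0.0302, 0.3097]
eef_rot: [1.884, 2.512, 0.001]
contact_force: [-0.8, -0.5, 0.2]
opening: 0.642
grip_force: 30.0
time_s: 15.45
ee_pos: [0.4641, 0.0327, 0.2547]
eef_rot: [-1.874, -2.52, 0.001]
contact_force: [0.4, 0.5, -0.3]
opening: 0.643
grip_force: 30.0
t 15.45 pos [0.4641 0.0327 0.2547] yaw 16.7 toolz [-0.001 -0.    -1.   ] F [ 0.4  0.5 -0.3] op 0.643 grip 30.0 q [ 0.02  0.57 -0.3   2.3   0.49  0.34 -0.41]
d cm [ 0.05 -0.   -5.59] turn -0.1
[338.7050722  253.25265367] [354.82028879 253.0106147 ]
```

View pics/g2.png

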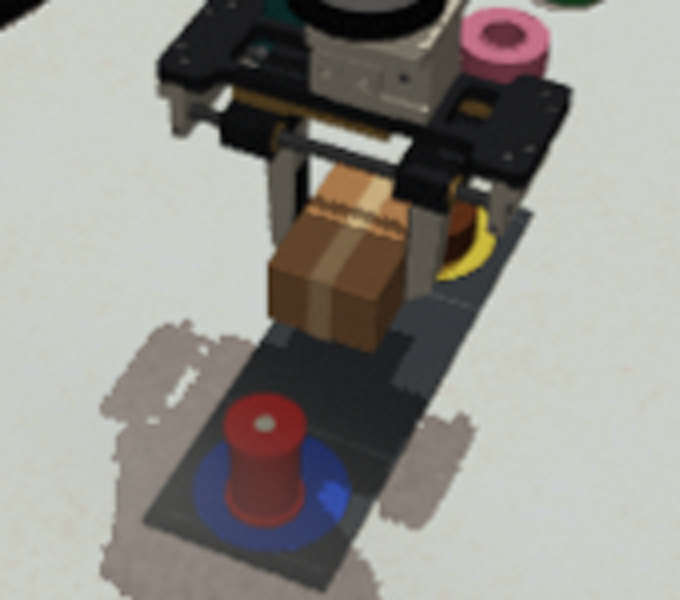

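The gift box is level, aligned with the mat and above its middle. Lowering and releasing.

```bash
python3 -m crank '[0,0,0,0,0,-2.5,0, 0,0,0,0,0,-2,0, 0,0,0,0,0,-0.8,0, 0,0,0,0,0,-0.3,0, 0,0,0,0,0,0,0, 0,0,0,0,0,0,0, 0,0,0,0,0,0,100, 0,0,0,0,0,0,100, 0,0,0,0,0,0,100, 0,0,0,0,0,0,100, 0,0,0,0,0,0,100]'
python3 go.py .5826 .338 .31 171.5
```

```text
time_s: 16.6
ee_pos: [0.4641, 0.0324, 0.1985]
eef_rot: [1.876, 2.52, 0.0]
contact_force: [0.6, 0.1, 0.0]
opening: 0.986
grip_force: 0.0
t 16.6 pos [0.4641 0.0324 0.1985] yaw 16.7 toolz [ 0. -0. -1.] F [0.6 0.1 0. ] op 0.986 grip 0.0 q [-0.08  0.67 -0.15  2.33  0.58  0.17 -0.49]
d cm [11.85 30.56 11.15] turn -25.2
```

```bash
python3 -m crank '[0,0,0,0,0,3,100, 0,0,0,0,0,4,100, 0,0,0,1,1,4,100, 0,0,-3.2,1.2,3.5,0,100, 0,0,-3.2,1.2,3.7,0,100, 0,0,-3.2,1.2,3.7,0,100, 0,0,-3.2,1.2,3.7,0,100, 0,0,-3.2,1.2,3.7,0,100, 0,0,-3.2,1.2,3.7,0,100, 0,0,-3.2,1.2,3.7,0,100, 0,0,-3,1.2,3.7,0,100, 0,0,0,1.2,0.3,0,100]'
python3 -m crank '[0,0,0,0,0,0,100, 0,0,0,0,0,0,100, 0,0,0,0,0,0,100]'
python3 go.py .5826 .338 .192 171.5
python3 - <<'E'
from h import *
S=get_image("side");T=get_image("top")
for n,col,t,ra,rb in[('red','red',(.433,.138,.0325),16,30),('brown','brown',(.4946,-.0674,.0175),16,24),('gift','kraft',(.4646,.0327,.023),24,40),('yel','yellow',(.4946,-.0674,.005),25,30)]:
    ca=blob(T,col,proj(T,t),ra);cb=blob(S,col,proj(S,t),rb);
    if ca is None or cb is None: print(n,ca is None,cb is None); continue
    print(n,cv2.contourArea(ca),cv2.contourArea(cb),cen(ca),tri([ray(T,cen(ca)),ray(S,cen(cb))]).round(4),plane(T,cen(ca),t[2]).round(4),plane(S,cen(cb),t[2]).round(4))
a=cv2.resize(T["image"][220:310,250:400],(400,240),interpolation=2)
b=cv2.resize(S["image"][200:350,260:410],(400,400),interpolation=2)
cv2.imwrite("pics/g3.png",np.hstack([np.pad(a,((0,160),(0,0),(0,0))),b])[:,:,::-1])
E
```

```text
time_s: 17.8
ee_pos: [0.5808, 0.3453, 0.3084]
eef_rot: [-2.377, -2.05, -0.003]
contact_force: [0.3, 0.1, -0.3]
opening: 0.996
grip_force: 0.0
time_s: 18.1
ee_pos: [0.5818, 0.3376, 0.3083]
eef_rot: [2.385, 2.044, -0.002]
contact_force: [0.2, 0.5, 0.3]
opening: 0.999
grip_force: 0.0
t 18.1 pos [0.5818 0.3376 0.3083] yaw -8.8 toolz [-0.001 -0.001 -1.   ] F [0.2 0.5 0.3] op 0.999 grip 0.0 q [-0.43  0.66 -0.28  1.79  0.26  0.73 -1.  ]
d cm [  0.08   0.04 -11.63] turn 0.3
red 48.5 251.0 [284.59106529 276.05498282] [0.4385 0.1313 0.0514] [0.4398 0.133  0.0325] [0.4492 0.1188 0.0325]
brown 288.5 484.5 [355.62680531 257.68746389] [ 0.4948 -0.0653  0.0198] [ 0.4963 -0.0645  0.0175] [ 0.4949 -0.0682  0.0175]
gift 524.0 1673.5 [318.74745547 267.55725191] [0.4601 0.0354 0.0499] [0.466  0.0387 0.023 ] [0.4722 0.0117 0.023 ]
yel 87.0 58.5 [361.22605364 258.7816092 ] [ 0.4853 -0.0883 -0.0104] [ 0.4945 -0.0811  0.005 ] [ 0.4655 -0.0805  0.005 ]
```

View pics/g3.png

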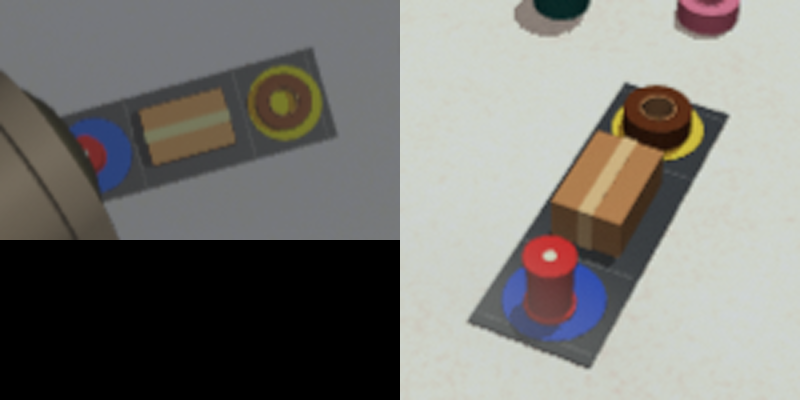

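The brown roll is ringed evenly by yellow, and the gift box is near mid-mat. Picking the tag box and measuring the gift box's pose from its top face.

```bash
python3 -m crank '[0,0,0.3,0.1,0,-3.5,100, 0,0,0,0,0,-3.5,100, 0,0,0,0,0,-3,100, 0,0,0,0,0,-1.6,100, 0,0,0,0,0,0,100, 0,0,0,0,0,0,0, 0,0,0,0,0,0,0, 0,0,0,0,0,0,0, 0,0,0,0,0,0,0, 0,0,0,0,0,0,0, 0,0,0,0,0,0,0, 0,0,0,0,0,0,0]'
python3 - <<'E'
from h import *
T=get_image("top");S=get_image("side")
for D,col,r in((T,'kraft',24),(S,'kraft',42)):
  c=blob(D,col,proj(D,(.4646,.0327,.03)),r)
  if c is None: continue
  for z in (.033,.043):
    P=np.float32([plane(D,p[0].astype(float),z)[:2] for p in c])*1000
    print(z,[np.round(x,1) for x in cv2.minAreaRect(P)],cv2.boxPoints(cv2.minAreaRect(P)).round().tolist())
# top face corners in side view: bright kraft
h=H(S["image"]); m=cv2.inRange(h,(8,60,115),(26,255,255)); w=np.zeros_like(m); cv2.circle(w,tuple(np.int32(proj(S,(.4646,.0327,.043)))),36,255,-1)
m=cv2.morphologyEx(m&w,cv2.MORPH_OPEN,np.ones((3,3))); cs=cv2.findContours(m,0,1)[0]; c=max(cs,key=cv2.contourArea)
P=np.float32([plane(S,p[0].astype(float),.043)[:2] for p in c])*1000; print('side top face',cv2.minAreaRect(P),cv2.contourArea(c))
E
python3 go.py .4646 .0327 .31 16.6
```

```text
time_s: 19.4
ee_pos: [0.5831, 0.3394, 0.1926]
eef_rot: [2.378, 2.052, 0.0]
contact_force: [-0.9, -0.0, 3.2]
opening: 0.483
grip_force: 30.0
0.033 [array([466.6,  35.6]), array([59.3, 88.6]), np.float64(16.7)] [[426.0, 70.0], [451.0, -15.0], [508.0, 2.0], [482.0, 87.0]]
0.043 [array([466. ,  35.5]), array([58.9, 88.1]), np.float64(16.7)] [[425.0, 69.0], [450.0, -15.0], [507.0, 2.0], [482.0, 86.0]]
0.033 [array([470.1,   3. ]), array([ 78. , 192.6]), np.float64(12.7)] [[411.0, 88.0], [453.0, -99.0], [529.0, -82.0], [487.0, 106.0]]
0.043 [array([463.9,  11.1]), array([ 76.9, 189.9]), np.float64(12.7)] [[406.0, 95.0], [447.0, -90.0], [522.0, -73.0], [481.0, 112.0]]
side top face ((466.3891906738281, 28.98686981201172), (59.36559295654297, 97.06226348876953), 16.417272567749023) 817.0
t 19.5 pos [0.5831 0.3394 0.1926] yaw -8.4 toolz [ 0. -0. -1.] F [-0.8 -1.3  3. ] op 0.480 grip 30.0 q [-0.47  0.81 -0.22  1.84  0.32  0.53 -1.05]
d cm [-11.85 -30.67  11.74] turn 25.0
```

```bash
python3 -m crank '[0,0,0,0,0,2,0, 0,0,0,0,0,4,0, 0,0,0,-1,-1,4,0, 0,0,2.5,-1,-3,1.7,0, 0,0,2.5,-1,-3.5,0,0, 0,0,2.5,-1,-3.5,0,0, 0,0,2.5,-1,-3.5,0,0, 0,0,2.5,-1,-3.5,0,0, 0,0,2.5,-1,-3.5,0,0, 0,0,2.5,-1.4,-3.5,0,0, 0,0,2.5,-1.4,-3.4,0,0, 0,0,5,-2,-1.8,0,0]'
python3 -m crank '[0,0,0,0,0,-2.5,0, 0,0,0,0,0,-2,0, 0,0,0,0,0,0,0, 0,0,0,0,0,0,0]'
python3 go.py .4645 .036 .2362 16.6
python3 - <<'E'
from h import *
S=get_image("side")
b=cv2.resize(S["image"][190:340,250:420],None,fx=4,fy=4,interpolation=2);cv2.imwrite("pics/t1.png",b[:,:,::-1])
E
```

```text
time_s: 20.7
ee_pos: [0.4646, 0.0347, 0.3093]
eef_rot: [1.879, 2.517, -0.001]
contact_force: [0.1, 0.4, -0.2]
opening: 0.486
grip_force: 30.0
time_s: 21.1
ee_pos: [0.4651, 0.0377, 0.2645]
eef_rot: [-1.877, -2.519, 0.001]
contact_force: [0.8, -0.0, -0.6]
opening: 0.482
grip_force: 30.0
t 21.1 pos [0.4651 0.0377 0.2645] yaw 16.6 toolz [-0.001 -0.    -1.   ] F [ 0.8 -0.  -0.6] op 0.482 grip 30.0 q [ 0.04  0.55 -0.34  2.28  0.5   0.37 -0.44]
d cm [-0.06 -0.17 -2.83] turn -0.0
```

View pics/t1.png

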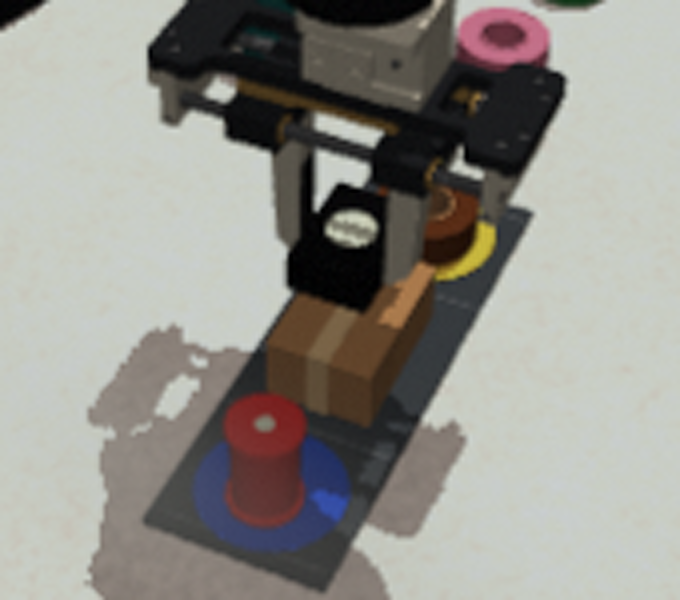

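The tag box is square over the gift box. Lowering and releasing, then parking sideways to clear the top view.

```bash
python3 -m crank '[0,0,0,-0.05,-0.15,-1.5,0, 0,0,0,0,0,-1,0, 0,0,0,0,0,-0.3,0, 0,0,0,0,0,0,0, 0,0,0,0,0,0,0, 0,0,0,0,0,0,100, 0,0,0,0,0,0,100, 0,0,0,0,0,0,100, 0,0,0,0,0,0,100, 0,0,0,0,0,0,100, 0,0,0,0,0,3,100, 0,0,0,0,0,4,100]'
python3 -m crank '[0,0,0,1,3,0,100, 0,0,0,1,4,0,100, 0,0,0,1,4,0,100, 0,0,0,0,4,0,100, 0,0,0,0,4,0,100, 0,0,0,0,4,0,100, 0,0,0,0,4,0,100, 0,0,0,0,4,0,100, 0,0,0,0,4,0,100, 0,0,0,0,4,0,100, 0,0,0,0,4,0,100, 0,0,0,0,0,0,100]'
python3 go.py
python3 - <<'E'
from h import *
S=get_image("side");T=get_image("top")
for n,col,t,ra,rb in[('red','red',(.433,.138,.0325),16,30),('brown','brown',(.4946,-.0674,.0175),16,24),('blue','blue',(.4343,.1328,.005),25,35)]:
    ca=blob(T,col,proj(T,t),ra);cb=blob(S,col,proj(S,t),rb);
    if ca is None or cb is None: print(n,ca is None,cb is None); continue
    print(n,cv2.contourArea(ca),cv2.contourArea(cb),cen(ca),tri([ray(T,cen(ca)),ray(S,cen(cb))]).round(4),plane(T,cen(ca),t[2]).round(4),plane(S,cen(cb),t[2]).round(4))
# white spots: tag (z .067), spool (z .06)
for n,t in(('tagspot',(.465,.035,.067)),('redspot',(.433,.138,.06))):
    r=[]
    for D,rad in((T,9),(S,13)):
        c=blob(D,'white',proj(D,t),rad,False)
        if c is not None: r.append(ray(D,cen(c))); print(n,cv2.contourArea(c),plane(D,cen(c),t[2]).round(4))
    if len(r)==2: print('tri',tri(r).round(4))
a=cv2.resize(T["image"][220:310,250:400],(400,240),interpolation=2)
b=cv2.resize(S["image"][200:350,260:410],(400,400),interpolation=2)
cv2.imwrite("pics/f1.png",np.hstack([np.pad(a,((0,160),(0,0),(0,0))),b])[:,:,::-1])
E
```

```text
time_s: 22.35
ee_pos: [0.4641, 0.0361, 0.306]
eef_rot: [-1.875, -2.517, 0.004]
contact_force: [0.7, -1.2, -0.7]
opening: 0.993
grip_force: 0.0
time_s: 23.55
ee_pos: [0.4924, 0.4717, 0.3065]
eef_rot: [-1.869, -2.521, -0.005]
contact_force: [-1.2, 0.4, 0.2]
opening: 1.001
grip_force: 0.0
t 23.55 pos [0.4924 0.4717 0.3065] yaw 16.9 toolz [-0.001  0.005 -1.   ] F [-1.2  0.4  0.2] op 1.001 grip 0.0 q [-0.59  0.68 -0.41  1.77  0.37  0.76 -0.89]
red 123.5 250.5 [281.40620783 277.87989204] [0.4324 0.1388 0.0623] [0.4345 0.1418 0.0325] [0.4491 0.1188 0.0325]
brown 288.5 517.5 [355.62680531 257.68746389] [ 0.4951 -0.0657  0.0141] [ 0.4963 -0.0645  0.0175] [ 0.4914 -0.0636  0.0175]
blue 558.0 239.0 [285.05824373 277.96863799] [0.4248 0.126  0.0075] [0.4357 0.1336 0.005 ] [0.4148 0.1178 0.005 ]
tagspot 70.5 [0.4678 0.0316 0.067 ]
redspot 6.0 [0.4339 0.1369 0.06  ]
```

View pics/f1.png

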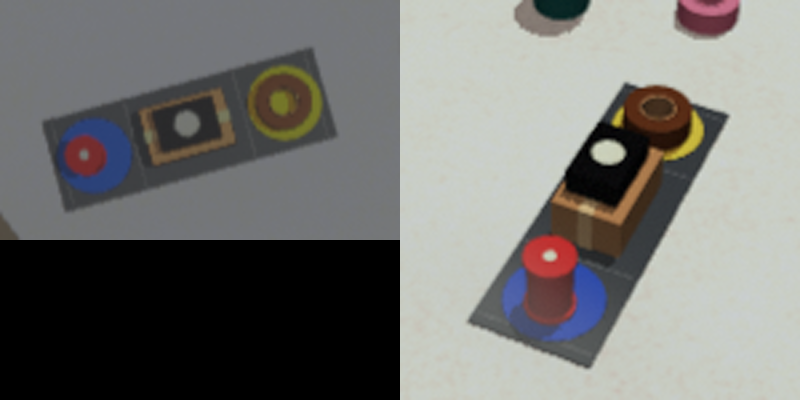

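Everything stands as intended; the spool sits left of the blue centre. Quantifying from the top-view white spots.

```bash
python3 - <<'E'
from h import *
T=get_image("top")
RNG['white']=((0,0,100),(180,60,255))
for n,t,r in(('tag',(.465,.035,.067),9),('red',(.4335,.138,.06),4)):
    c=blob(T,'white',proj(T,t),r,False); print(n,cv2.contourArea(c),plane(T,cen(c),t[2]).round(4))
# dark tag top outline
c=blob(T,'dark',proj(T,(.465,.035,.067)),14)
P=np.float32([plane(T,p[0].astype(float),.06)[:2] for p in c])*1000;print(cv2.minAreaRect(P))
E
python3 go.py .434 .138 .197 16.6
```

```text
tag 47.0 [0.4675 0.0357 0.067 ]
red 4.5 [0.434  0.1405 0.06  ]
((465.19244384765625, 35.34123992919922), (76.07587432861328, 64.58760070800781), 16.63601303100586)
t 23.7 pos [0.4944 0.4652 0.3059] yaw 16.6 toolz [-0.001 -0.002 -1.   ] F [-0.7 -0.   0.2] op 1.000 grip 0.0 q [-0.58  0.68 -0.4   1.77  0.37  0.76 -0.89]
d cm [ -6.04 -32.72 -10.89] turn 0.0
```

The tag box is within ~2 mm of the gift box centre. The spool is ~7 mm off the blue centre, so I'm regrasping it to shift it back.

```bash
python3 -m crank '[0,0,0,0,-4,0,100, 0,0,0,0,-4,0,100, 0,0,0,0,-4,0,100, 0,0,0,-1,-4,0,100, 0,0,0,-1,-4,0,100, 0,0,0,-1,-4,0,100, 0,0,0,-1,-4,0,100, 0,0,0,-1,-3,0,100, 0,0,0,-1.1,-1.6,0,100, 0,0,0,0,0,0,100, 0,0,0,0,0,0,100, 0,0,0,0,0,0,100]'
python3 go.py .433 .139 .2013 16.6
```

```text
time_s: 24.9
ee_pos: [0.4341, 0.1403, 0.3067]
eef_rot: [1.878, 2.518, 0.002]
contact_force: [1.3, 0.1, -0.2]
opening: 0.998
grip_force: 0.0
t 24.9 pos [0.4341 0.1403 0.3067] yaw 16.6 toolz [ 0.001  0.001 -1.   ] F [ 1.3  0.1 -0.2] op 0.998 grip 0.0 q [-0.13  0.47 -0.42  2.27  0.43  0.47 -0.6 ]
d cm [ -0.11  -0.13 -10.54] turn 0.0
```

```bash
python3 -m crank '[0,0,0,-0.1,-0.1,-3,100, 0,0,0,0,0,-3,100, 0,0,0,0,0,-3,100, 0,0,0,0,0,-1.5,100, 0,0,0,0,0,0,100, 0,0,0,0,0,0,0, 0,0,0,0,0,0,0, 0,0,0,0,0,0,0, 0,0,0,0,0,0,0, 0,0,0,0,0,0,0, 0,0,0,0,0,0,0, 0,0,0,0,0,0,0]'
python3 go.py .435 .1325 .2113 16.6
```

```text
time_s: 26.1
ee_pos: [0.4326, 0.1388, 0.2016]
eef_rot: [1.878, 2.518, 0.0]
contact_force: [-0.4, 0.0, 0.6]
opening: 0.448
grip_force: 0.3
t 26.1 pos [0.4326 0.1388 0.2016] yaw 16.6 toolz [ 0.  0. -1.] F [-0.4  0.   0.6] op 0.448 grip 0.3 q [-0.33  0.66 -0.16  2.35  0.63  0.16 -0.79]
d cm [ 0.24 -0.63  0.97] turn 0.0
```

```bash
python3 -m crank '[0,0,0,0,0,0,0, 0,0,0,0,0,0,0, 0,0,0,0,0,0,0, 0,0,0,0,0,1,0, 0,0,0,0.2,-0.65,0,0, 0,0,0,0,0,0,0, 0,0,0,0,0,-0.6,0, 0,0,0,0,0,-0.4,0, 0,0,0,0,0,0,0, 0,0,0,0,0,0,0]'
python3 go.py .435 .1325 .2016 16.6
```

```text
time_s: 27.1
ee_pos: [0.4341, 0.1325, 0.2008]
eef_rot: [-1.877, -2.519, 0.002]
contact_force: [-0.2, 0.5, -0.7]
opening: 0.414
grip_force: 30.0
t 27.1 pos [0.4341 0.1325 0.2008] yaw 16.6 toolz [-0.001 -0.001 -1.   ] F [-0.2  0.5 -0.7] op 0.414 grip 30.0 q [-0.31  0.66 -0.16  2.35  0.64  0.16 -0.78]
d cm [0.09 0.   0.08] turn -0.0
```

```bash
python3 -m crank '[0,0,0,0,0,0,100, 0,0,0,0,0,0,100, 0,0,0,0,0,0,100, 0,0,0,0,0,0,100, 0,0,0,0,0,0,100, 0,0,0,0,0,3,100, 0,0,0,0,0,4,100, 0,0,0,0,0,4,100, 0,0,0,1,4,0,100, 0,0,0,1,4,0,100, 0,0,0,1,4,0,100, 0,0,0,0,4,0,100]'
python3 -m crank '[0,0,0,0,4,0,100, 0,0,0,0,4,0,100, 0,0,0,0,4,0,100, 0,0,0,0,4,0,100, 0,0,0,0,0,0,100, 0,0,0,0,0,0,100]'
python3 - <<'E'
from h import *
T=get_image("top");S=get_image("side")
RNG['white']=((0,0,100),(180,60,255))
for n,t,r in(('tag',(.465,.035,.067),9),('red',(.4355,.134,.06),5)):
    c=blob(T,'white',proj(T,t),r,False); print(n,cv2.contourArea(c),plane(T,cen(c),t[2]).round(4))
c=blob(T,'blue',proj(T,(.4343,.1328,.005)),25);print('blue',plane(T,cen(c),.005))
for n,col,uv,r in(('green','green',(451,230),16),('black','dark',(275,195),14),('cup','teal',(388,192),20)): print(n,cen(blob(T,col,uv,r)))
a=cv2.resize(T["image"][220:310,250:400],(400,240),interpolation=2)
b=cv2.resize(S["image"][200:350,260:410],(400,400),interpolation=2)
cv2.imwrite("pics/f2.png",np.hstack([np.pad(a,((0,160),(0,0),(0,0))),b])[:,:,::-1])
E
```

```text
time_s: 28.3
ee_pos: [0.4658, 0.2934, 0.3117]
eef_rot: [1.88, 2.516, 0.002]
contact_force: [0.5, 0.6, -0.3]
opening: 1.001
grip_force: 0.0
time_s: 28.9
ee_pos: [0.464, 0.4529, 0.3109]
eef_rot: [-1.876, -2.52, 0.001]
contact_force: [0.7, -0.4, -0.3]
opening: 0.997
grip_force: 0.0
tag 47.0 [0.4675 0.0357 0.067 ]
red 4.0 [0.4372 0.1353 0.06  ]
blue [0.43572749 0.13389675 0.005     ]
green [450.4905303 229.0094697]
black [275.0192123  195.23246878]
cup [384.73421439 193.94052863]
```

View pics/f2.png

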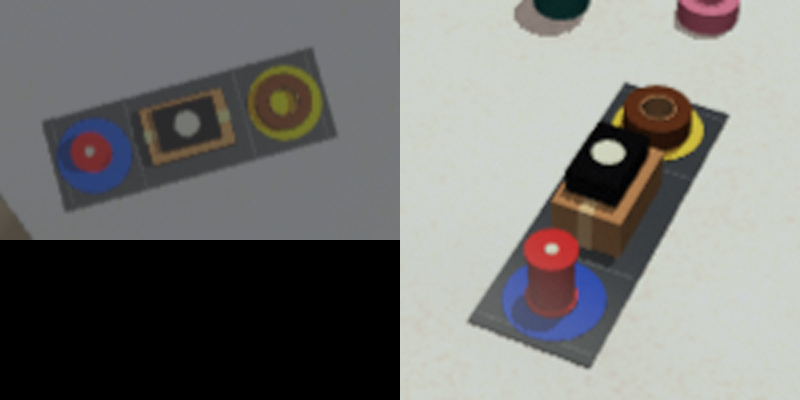

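The spool is now centred to about 2 mm, the other parts are in place and upright, and the bystanders have not moved. Handing in.

```bash
python3 -c "from plant import *; print(finish_job())"
```

```text
the job is handed in; nothing more can be done
None
```

The order is set out on the mat and handed in at about 29 s of the 104 s allowed. By the camera, all four parts are within about 3 mm of centre, and the bystanders are where they started; the verdict itself was not shown to me.

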